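# Box the cracked horse mussel for the night

### The job

Pack the cracked horse mussel away for the night: take the probe that is still leaning in the open specimen box and stand it, rubber tip down, in the white holder cup; lay the mussel gently, without dropping it, from the blue kidney dish onto the cork bed of the box, and slide the lid fully home over it. Leave the cup and the dish standing, and the other things on the table where they are.

Things in the scene. Friction and masses are not known exactly. Their poses are not given: they have to be found in the camera images.
- specimen_box: Fixed open brown wooden box with pale sliding lid, 164 wide (its x), 386 long (its y -136 to +250), 98 high. Origin on the table under the centre of the cork bed, z up. Along y: end wall to -128; narrow compartment to -66, floor 6 high; divider to -60, top 82; cork compartment to +60; cross wall, then closed deck, top 86. Side walls x 74 to 82, top 98, with lips over the lid reaching in to x 70.
- cork_bed (a point): Centre of the cork surface inside the box, 44 above the table; the cork is 148 (box x) by 120 (box y).
- lid (a joint): Slide of the plywood lid (150 x 204 x 6 mm, top face 93 above the table) along the box's y, in m. 0 = fully home: both compartments covered, leading edge flush with the end wall. Grows as the lid opens towards the box's +y over the deck, to 0.245. Starts 0.19 to 0.24. About 1.5 N of friction; stays where it is left.
- lid_knob (a point): Top of the round brass knob on the lid; moves with the lid. Knob 22 mm across, 21 tall, from 93 to 114 above the table; this point is on its axis, 114 above the table, on the box's centre line, 72 mm from the lid's leading edge.
- probe: Loose aluminium rod with black rubber tip, 185 mm long, 10 across (round tip 12), 40 g. Origin at the end of the tip; its z runs up the shaft. Starts leaning 36 degrees from vertical towards the box's -y: tip in the bottom corner of the narrow compartment against the divider, shaft resting in the finger notch about 95 mm up from the tip, the upper 85 mm free outside the box.
- holder_cup: White stoneware cup with a thin blue band, straight round wall, 56 mm across, 100 high, inside 48 mm across, inner floor 6 above its foot; open at the top, empty, loose, 0.3 to 0.5 kg. Origin at the centre of its foot. It stands in one of two places, the brass plumb bob in the other.
- kidney_dish: Blue enamel kidney dish, 245 mm long (its x) x 140 wide over the rim x 38 high, inner floor 3 above the table, loose, 0.35 kg. Origin on the table below the middle of the floor; the hollow side of the kidney looks to its -y.
- mussel: Loose dark brown horse mussel, valves shut, pale crack on top: 82 mm long (its x), 45 wide (its y; sides upright between 11 and 21 mm height, near parallel over the middle 35 mm), 32 high, 60 to 130 g. Origin at the centre of its underside, z up. Starts in the middle of the kidney dish, lying roughly across it. Fragile: a fall of over about 25 mm counts as dropped.
- mussel_center (a point): Middle of the mussel, 16 mm above its underside.
- plumb_bob: Bystander: brass plumb bob standing on its flat cap, point up, 38 mm across, 108 high. Origin at the centre of its foot.
- sample_jar: Bystander: glass jar with black cap, 68 across, 95 high. Origin at the centre of its foot.
- petri_dish: Bystander: covered glass petri dish, 95 across, 17 high. Origin at the centre of its foot.
- caliper: Bystander: steel caliper lying flat, 222 long (its x), 80 wide at the jaws, up to 14 high. Origin on the table below its beam.
- notch (a point): Bottom of the finger notch (16 mm wide) in the middle of the box's end wall: 81 above the table, on the inner face of the wall. The wall beside the notch is 86 high.
There are look-alikes about, which are no part of the job. What is shaped like the mussel but purple is not meant.

How it is judged:
At the end, for the whole second after the job is handed in: Lid home within 4 mm; mussel at rest on the cork bed, its middle inside the cork compartment, 50 to 75 mm above the table; probe at rest in the holder cup, rubber tip within 20 mm above the cup's foot, leaning at most 0.45 rad; cup and dish upright within 0.1 rad (value of joint lid below 0.004 m and x of mussel_center in the frame of specimen_box between -0.074 and 0.074 m and y of mussel_center in the frame of specimen_box between -0.06 and 0.06 m and z of mussel_center in the frame of specimen_box between 0.05 and 0.075 m and z of probe in the frame of holder_cup between 0 and 0.02 m and horizontal distance between probe and holder_cup below 0.026 m and angle between probe's own z axis and vertical below 0.45 rad and angle between each of holder_cup, kidney_dish's own z axis and vertical below 0.1 rad and linear speed of mussel below 0.02 m/s and linear speed of probe below 0.03 m/s); the robot touches nothing.
It fails at once if The mussel is dropped: it falls free, out of the fingers, faster than 0.7 m/s (a fall of more than about 25 mm) (contact force between the fingers and mussel below 0.05 N and linear speed of mussel above 0.7 m/s).
It fails at once if The holder cup or the kidney dish is tipped over (more than 0.5 rad) (angle between any of holder_cup, kidney_dish's own z axis and vertical above 0.5 rad).
It fails at once if A bystander (plumb bob, sample jar, petri dish, caliper) is moved more than 30 mm (distance of any of plumb_bob, sample_jar, petri_dish, caliper from where it was at the start of the episode above 0.03 m).
It also fails if it takes over 72 s, if anything falls off the work surface, if the arm or the gripper's body presses on something with over 40 N, if the wrist force passes 120 N, or if a joint passes its speed limit or range.

### The arm

A 6-joint arm with a two-finger parallel gripper is mounted at the origin on the work surface. World frame = base frame: x ahead of the robot, y to its left, z up, the work surface at z = 0. Lengths are in m, angles in rad, forces in N, time in s.
With the tool pointing down it reaches from about 0.35 to 0.975 m from the base axis. Payload 7.1 kg.
Tool frame: the origin (TCP) lies midway between the tips of the shut fingers; the grasp point (between the pads) lies 19 mm behind it; z points along the fingers, x is the direction in which the jaws open and shut, and the axes are right-handed (so a half turn about z gives the same grasp; the last joint's range is limited). The gripper opens to 88 mm and grips with 3 to 60 N. Pads are 20 mm wide; open, the fingers measure 115 mm over their backs; the gripper's body (75 mm by 178 mm) begins 61 mm behind the grasp point.
Start: joints at [-1.286, 0.423, 1.63, -0, 1.089, -0.019], TCP at [0.187, -0.596, 0.223] pointing down, gripper open.
Joint ranges: [-3, 3], [-0.9, 2.11], [0.09, 2.58], [-1.31, 4.45], [0.11, 2.69], [-2.54, 2.54]. Speed limits (rad/s): [2.39, 2.39, 3.01, 3.14, 3.14, 3.14].

### API

Orientations are given as a unit quaternion [w, x, y, z].
In Python, from station import move_pose, movel, movej, command_gripper, wait, inverse_kinematics, read_camera, camera_info, MotionError, job_done, get_time, get_joint_pos, get_qvel, get_effort, get_tcp_pos, get_ee_rot, get_ft_force, get_ft_torque, get_grip_width gives the robot as it stands. Calls block until the motion is done:
- move_pose(position, orientation): joint-space move of the TCP to a pose.
- movel(position, frame=None, v=0.15, until_force=None): straight line of the TCP; frame=None keeps the orientation; v is the mean speed in m/s. With until_force (N) it stops when the force on the tool has changed by that much, and returns True; else False.
- movej(angles): joint-space move.
- command_gripper(opening): opening from 0.0 (shut) to 1.0 (fully open); the grip force is fixed at half the most; returns when the fingers have stopped.
- wait(seconds).
- inverse_kinematics(position, orientation): joint angles nearest the present ones, or None.
- read_camera(name): name is "scene" or "top" or "wrist"; returns the picture (400x640x3 uint8, red, green, blue); there is no depth.
- camera_info(name): a dict with "intrinsics" (3x3 intrinsics, pixels), "T" (4x4, takes a point from camera to world coordinates); the wrist camera has in their place "tool_from_camera" (4x4, takes a point from camera to tool coordinates, whose origin is the TCP and whose axes are the tool frame's). Camera axes: x right, y up, looking along -z (the intrinsics and any distortion apply to the point x, -y, -z); pixel columns grow to the right and rows downward; lengths in m; the calibration is good to about 2 mm. The wrist camera is an equidistant fisheye: a pixel r from the principal point sees the ray r / f radians off the axis. A picture is of the moment at which its call begins: read the wrist's pose just before it. camera_info takes no time and is no camera call.
A pose or a line that the arm cannot do raises MotionError and nothing moves.
- job_done(): hands the job in, once; it reports no verdict.
Readings, each from a call of its own:
- get_time(): time.
- get_joint_pos(): joint angles.
- get_qvel(): joint speeds.
- get_effort(): joint torques, N m.
- get_tcp_pos(): TCP position.
- get_ee_rot(): TCP orientation.
- get_ft_force(): force on the tool from outside, world axes, zero at the start.
- get_ft_torque(): the same for the moment, N m.
- get_grip_width(): opening from 0.0 (shut) to 1.0 (fully open).
Only numpy, scipy, OpenCV 4.12 (cv2) and the standard library are available. Lean on these libraries where they do the work, as an engineer would, in place of code of your own. Each camera call takes 0.05 s, during which the arm holds its last target. There are 200 camera calls.

## Working session

There is one attempt and no reset: what is moved stays moved. The work goes in short steps, each a Python script; the robot and the scene stay as the last script left them, time stands still between calls to the robot, and variables do not carry over. Pictures are saved under pics/ and viewed, about 8 in all and at most 12, crops included, and the job is handed in when it is done.

```bash
mkdir -p pics; ls
python3 - <<'E'
from station import *
import cv2,numpy as np
for n in ["scene","top"]:
    im=read_camera(n); cv2.imwrite(f"pics/{n}0.png",im[:,:,::-1])
    c=camera_info(n); print(n,c)
print(camera_info("wrist"),get_time(),get_ee_rot())
E
```

```text
pics
scene {'intrinsics': array([[395.91074245,   0.        , 317.40706983],
       [  0.        , 395.91074245, 200.37873672],
       [  0.        ,   0.        ,   1.        ]]), 'T': array([[ 0.63738261, -0.66381029,  0.39127906,  0.99479365],
       [ 0.77052838,  0.55265277, -0.31758611, -0.27344621],
       [-0.00542453,  0.50391548,  0.86373593,  1.06623757],
       [ 0.        ,  0.        ,  0.        ,  1.        ]])}
top {'intrinsics': array([[434.88519561,   0.        , 316.82157958],
       [  0.        , 434.88519561, 195.72711611],
       [  0.        ,   0.        ,   1.        ]]), 'T': array([[-0.01859503,  0.99825093, -0.05611865,  0.46797881],
       [-0.9998102 , -0.01889172, -0.00476084,  0.05588799],
       [-0.00581269,  0.05601947,  0.99841276,  1.30149977],
       [ 0.        ,  0.        ,  0.        ,  1.        ]])}
{'intrinsics': array([[309.70691629,   0.        , 327.39710352],
       [  0.        , 309.70691629, 198.41468299],
       [  0.        ,   0.        ,   1.        ]]), 'tool_from_camera': array([[ 9.99999182e-01,  6.93610273e-04, -1.07489292e-03,
        -9.67889363e-06],
       [ 3.38045198e-04, -9.53659260e-01, -3.00888520e-01,
        -8.34559859e-02],
       [-1.23378095e-03,  3.00887910e-01, -9.53658714e-01,
        -1.61543892e-01],
       [ 0.00000000e+00,  0.00000000e+00,  0.00000000e+00,
         1.00000000e+00]])} 0.1 [-4.11818313e-04  8.05961485e-01 -5.91967589e-01 -5.36413090e-04]
```

View pics/top0.png

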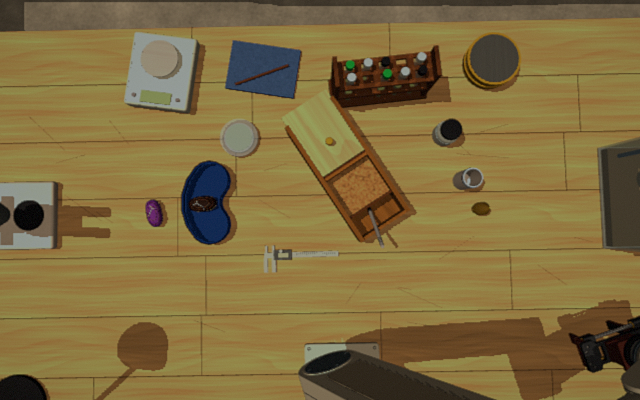

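View pics/scene0.png

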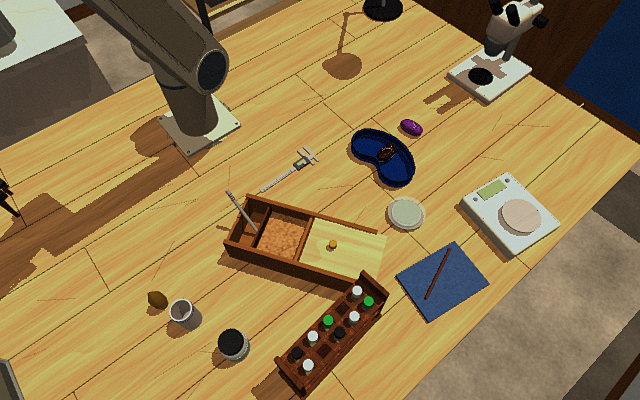

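Candidates:
- Cup: the white open cylinder at top (472,178) / scene (182,314). The black-capped jar is at top (448,131).
- Mussel: the dark brown one in the dish at top (204,203). The purple one at (153,212) is excluded.
- Unclear: the brownish thing at top (481,209).

I'll check these in an enlarged crop.

```bash
cat > h.py <<'E'
from station import *
import numpy as np, cv2
from scipy.spatial.transform import Rotation as R
def rays(cam,px,tcp=None,rot=None):
    c=camera_info(cam);K=c["intrinsics"];px=np.atleast_2d(np.float64(px))
    u=(px-[K[0,2],K[1,2]])/K[0,0]
    if cam=="wrist":
        th=np.linalg.norm(u,axis=1,keepdims=True);s=np.sinc(th/np.pi)
        d=np.c_[u[:,:1]*s,-u[:,1:]*s,-np.cos(th)]
        W=np.eye(4);q=np.asarray(rot);W[:3,:3]=R.from_quat(q[[1,2,3,0]]).as_matrix();W[:3,3]=tcp
        T=W@c["tool_from_camera"]
    else:
        d=np.c_[u[:,:1],-u[:,1:],-np.ones(len(u))];T=c["T"]
    return T[:3,3],d@T[:3,:3].T
def onz(cam,px,z,tcp=None,rot=None):
    o,d=rays(cam,px,tcp,rot);z=np.broadcast_to(z,len(d))
    return o+d*((z-o[2])/d[:,2])[:,None]
def proj(cam,P,tcp=None,rot=None):
    c=camera_info(cam);K=c["intrinsics"];T=c.get("T")
    if cam=="wrist":
        W=np.eye(4);q=np.asarray(rot);W[:3,:3]=R.from_quat(q[[1,2,3,0]]).as_matrix();W[:3,3]=tcp;T=W@c["tool_from_camera"]
    p=(np.atleast_2d(P)-T[:3,3])@T[:3,:3]*[1,-1,-1]
    if cam=="wrist":
        r=np.linalg.norm(p[:,:2],axis=1,keepdims=True);n=p[:,:2]/r*np.arctan2(r,p[:,2:])
    else:n=p[:,:2]/p[:,2:]
    return n*K[0,0]+[K[0,2],K[1,2]]
def quat(M): q=R.from_matrix(M).as_quat();return q[[3,0,1,2]]
def down(a):  # tool down, jaw axis x at angle a in world
    x=np.array([np.cos(a),np.sin(a),0]);z=np.array([0,0,-1.]);return quat(np.c_[x,np.cross(z,x),z])
E
python3 - <<'E'
import cv2,numpy as np
t=cv2.imread("pics/top0.png");s=cv2.imread("pics/scene0.png")
a=cv2.resize(t[80:255,270:510],None,fx=3.3,fy=3.3,interpolation=cv2.INTER_CUBIC)[:, :792]
cv2.imwrite("pics/cropbox.png",a)
b=cv2.resize(s[280:370,135:255],(400,300),interpolation=cv2.INTER_CUBIC)
c=cv2.resize(t[150:255,170:310],(400,300),interpolation=cv2.INTER_CUBIC)
d=cv2.resize(s[180:270,215:335],(400,300),interpolation=cv2.INTER_CUBIC)
e=cv2.resize(s[120:210,330:450],(400,300),interpolation=cv2.INTER_CUBIC)
cv2.imwrite("pics/crop2.png",np.vstack([np.hstack([b,c]),np.hstack([d,e])]))
E
```

```text
(no output)
```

View pics/cropbox.png

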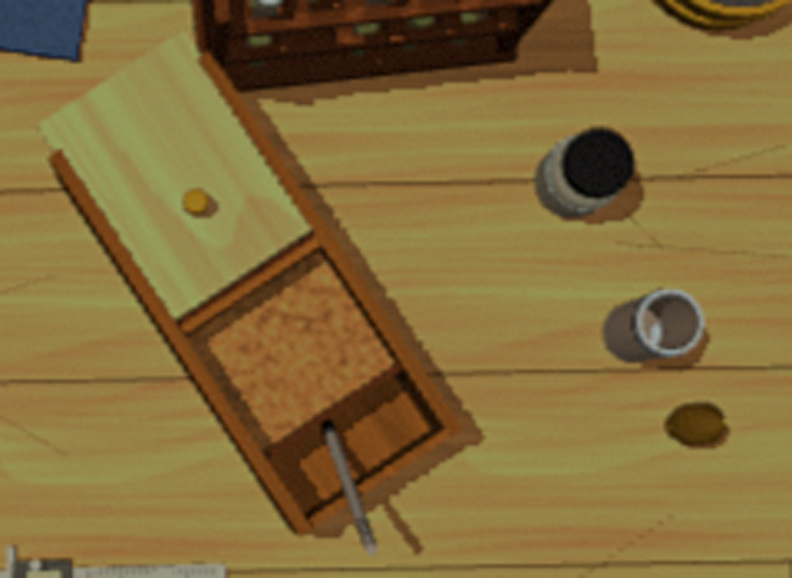

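View pics/crop2.png

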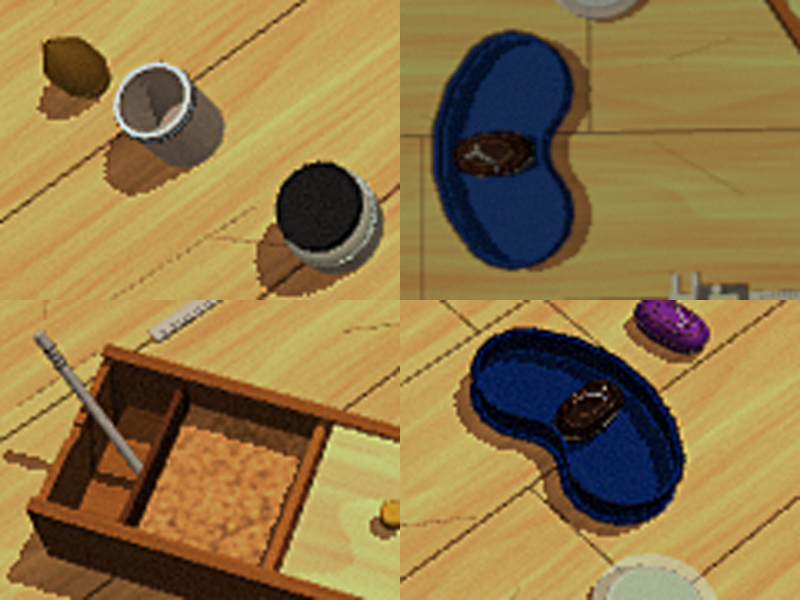

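The cup, jar and brass bob are confirmed; the bob stands point up, elongated outwards by perspective. The brown mussel with the pale crack is in the dish, and the probe leans in the narrow compartment. Next I'll compute poses from these pixels.

Run:
```python
from h import *
t=cv2.imread("pics/top0.png")
f=lambda p:np.array(p)/3.3+[270,80]
w=onz("top",[f(p) for p in [(52,155),(298,532),(205,58),(455,430)]],0.098)
print("walls L+y,L-y,R+y,R-y\n",w.round(4))
for a,b in((1,0),(3,2)): d=w[a]-w[b];print(np.linalg.norm(d),np.arctan2(-d[1],-d[0]))
print("knob",onz("top",[f((196,202))],.114).round(4))
print("probe top end",onz("top",[f((371,549))],.15).round(4))
print("cup rim",onz("top",[f((671,322))],.100).round(4),"bob base",onz("top",[f((690,424))],.02).round(4),"jar",onz("top",[f((598,162))],.095))
hsv=cv2.cvtColor(t,cv2.COLOR_BGR2HSV)
roi=np.zeros(t.shape[:2],np.uint8);roi[150:250,175:240]=1
blue=((hsv[...,0]>100)&(hsv[...,0]<130)&(hsv[...,1]>120)).astype(np.uint8)*roi
c=max(cv2.findContours(blue,0,2)[0],key=cv2.contourArea)
P=onz("top",c[:,0]+0.0,.038);print("dish",P[:,:2].min(0),P[:,:2].max(0),cv2.minAreaRect(P[:,:2].astype(np.float32)*1000))
hole=np.zeros_like(blue);cv2.drawContours(hole,[c],-1,1,-1)
m=hole*(1-blue)*(hsv[...,0]<30); m=cv2.morphologyEx(m.astype(np.uint8),cv2.MORPH_OPEN,np.ones((3,3)))
c=max(cv2.findContours(m,0,2)[0],key=cv2.contourArea)
P=onz("top",c[:,0]+0.0,.02);print("mussel",cv2.minAreaRect(P[:,:2].astype(np.float32)*1000))
s=lambda p:np.array(p)*0.3+[135,280]
print("scene cup rim",onz("scene",[s((152,100))],.1).round(4))
s=lambda p:(np.array(p)-[0,300])*0.3+[215,180]
print("scene box corner L-y,R-y", onz("scene",[s((108,348)),s((32,508))],.098).round(4))
# probe end by two views
o1,d1=rays("top",[f((371,549))]);o2,d2=rays("scene",[s((38,334))])
A=np.c_[d1[0],-d2[0]];x=np.linalg.lstsq(A,o2-o1,rcond=None)[0];print("probe end tri",o1+d1[0]*x[0],o2+d2[0]*x[1])
```

```text
walls L+y,L-y,R+y,R-y
 [[ 0.7299  0.1449  0.098 ]
 [ 0.4079 -0.0558  0.098 ]
 [ 0.8107  0.0136  0.098 ]
 [ 0.4905 -0.1892  0.098 ]]
0.37942349486074944 0.557406603313316
0.3789572115974931 0.5645475408564221
knob [[0.6844 0.0241 0.114 ]]
probe top end [[ 0.3959 -0.1088  0.15  ]]
cup rim [[ 0.5776 -0.3725  0.1   ]] bob base [[ 0.4934 -0.4143  0.02  ]] jar [[ 0.71536995 -0.31775793  0.095     ]]
dish [0.40768323 0.31544488] [0.64676949 0.45494042] ((527.0567626953125, 385.82354736328125), (239.1276092529297, 138.8994140625), 0.7731300592422485)
mussel ((522.1204833984375, 401.4654541015625), (70.99905395507812, 41.407073974609375), 89.69452667236328)
scene cup rim [[ 0.5821 -0.3716  0.1   ]]
scene box corner L-y,R-y [[ 0.4128 -0.0587  0.098 ]
 [ 0.4977 -0.1907  0.098 ]]
probe end tri [ 0.39602909 -0.10862096  0.15132918] [ 0.39702612 -0.10680975  0.15100776]
```

```bash
cat >> h.py <<'E'
BO=np.array([.564,-.0515,0]);BA=.561
by=np.array([np.cos(BA),np.sin(BA),0]);bx=np.array([by[1],-by[0],0]);bz=np.array([0,0,1.])
def box(x,y,z): return BO+x*bx+y*by+z*bz
def tobox(P): d=np.atleast_2d(P)-BO; return np.c_[d@bx,d@by,d[:,2]]
def shot(name):
    p,r=get_tcp_pos(),get_ee_rot();im=read_camera("wrist")
    cv2.imwrite(f"pics/{name}.png",im[:,:,::-1]);np.savez(f"pics/{name}.npz",p=p,r=r);return im,p,r
E
python3 - <<'E'
from h import *
jx=BA-np.pi/2
for a in(jx,jx+np.pi):
    print(a,inverse_kinematics(box(0,-.12,.26),down(a)))
q=[a for a in (jx+np.pi,jx) if inverse_kinematics(box(0,-.12,.26),down(a)) is not None]
q=min(q,key=lambda a:abs(inverse_kinematics(box(0,-.12,.26),down(a))[5]))
move_pose(box(0,-.12,.26),down(q)); print(q,get_time())
im,p,r=shot("w1")
print(proj("wrist",[box(0,-.136,.081),box(0,-.128,.081),box(-.082,-.136,.098),box(.082,-.136,.098)],p,r))
E
```

```text
-1.0097963267948966 [-2.69434051e-01  1.55053987e-01  1.91217992e+00 -4.44089210e-16
  1.07435875e+00  7.40362275e-01]
2.1317963267948965 [-2.69434051e-01  1.55053987e-01  1.91217992e+00 -4.44089210e-16
  1.07435875e+00 -2.40123038e+00]
-1.0097963267948966 2.1
[[326.46050879 191.39708996]
 [326.44576243 184.64821135]
 [252.83826584 195.9244041 ]
 [400.10855073 195.67277963]]
```

View pics/w1.png

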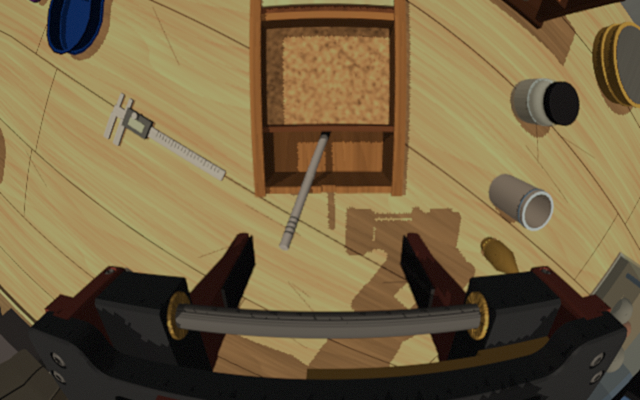

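Run:
```python
import cv2
t=cv2.imread("pics/w1.png")
cv2.imwrite("pics/w1c.png",cv2.resize(t[110:260,240:420],None,fx=4,fy=4,interpolation=cv2.INTER_CUBIC))
```

```text
(no output)
```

View pics/w1c.png

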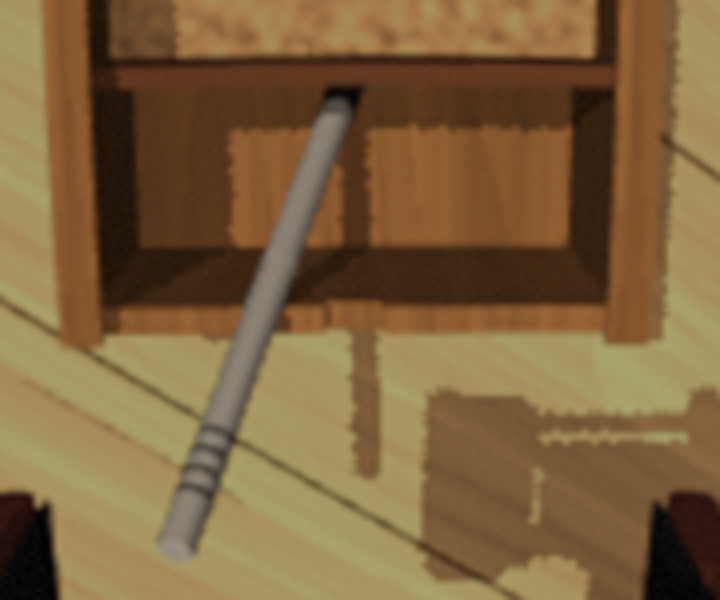

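The probe has rolled out of the notch and lies on the end wall about 20 mm to its -x side. The tip is at (326,134) and the free end at (284,246). I'll triangulate its axis and refine the box.

Run:
```python
from h import *
d=np.load("pics/w1.npz");p,r=d["p"],d["r"]
cr=lambda P:np.array(P)/4+[240,110]
# box corners: outer -y ends of sidewalls (z .098), divider-top at side walls inner faces, wall outer upper
C=onz("wrist",[cr(x) for x in[(62,346),(660,340)]],.098,p,r);print("corners",C.round(4),tobox(C).round(4))
C2=onz("wrist",[cr(x) for x in[(92,66),(614,62)]],.082,p,r);print("divider+y edge",tobox(C2).round(4))
k=onz("top",[np.array((196,202))/3.3+[270,80]],.110);print("knob",tobox(k).round(4))
f=lambda q:np.array(q)/3.3+[270,80]
s=lambda q:(np.array(q)-[0,300])*0.3+[215,180]
L=[rays("wrist",[cr((178,545))],p,r),rays("top",[f((371,549))]),rays("scene",[s((38,334))])]
A=np.zeros((3,3));b=np.zeros(3)
for o,v in L:
    v=v[0]/np.linalg.norm(v[0]);M=np.eye(3)-np.outer(v,v);A+=M;b+=M@o
E=np.linalg.solve(A,b)
for o,v in L:
    v=v[0]/np.linalg.norm(v[0]);print("res mm",1e3*np.linalg.norm((np.eye(3)-np.outer(v,v))@(E-o)))
tip=onz("wrist",[cr((345,98))],.013,p,r)[0]
print("end",E.round(4),tobox(E).round(4),"tip",tobox(tip).round(4),"len",np.linalg.norm(E-tip),"lean",np.arccos((E-tip)[2]/np.linalg.norm(E-tip)))
```

```text
corners [[ 0.4063 -0.0573  0.098 ]
 [ 0.4961 -0.1976  0.098 ]] [[-0.079  -0.1367  0.098 ]
 [ 0.0876 -0.1352  0.098 ]]
divider+y edge [[-0.0699 -0.0607  0.082 ]
 [ 0.0742 -0.0597  0.082 ]]
knob [[0.0005 0.1428 0.11  ]]
res mm 0.41350826236608834
res mm 1.0944339738939615
res mm 1.045386043129616
end [ 0.3967 -0.1078  0.1509] [[-0.0414 -0.1716  0.1509]] tip [[-0.0002 -0.0777  0.013 ]] len 0.17184095411197953 lean 0.6395545639857361
```

```bash
sed -i 's/^BO=.*/BO=np.array([.564,-.0515,0])+.003*np.array([.532,-.847,0]);BA=.561/' h.py
python3 - <<'E'
from h import *
E=np.array([.3967,-.1078,.1509]); tip=box(-.003,-.0735,.009)
u=(E-tip)/np.linalg.norm(E-tip); print("u",u,np.linalg.norm(E-tip))
x=np.cross(u,bz);x/=np.linalg.norm(x)
if x@bx<0:x=-x
z=-u;q=quat(np.c_[x,np.cross(z,x),z])
T=E-.033*u+.019*z
print(inverse_kinematics(T+.09*u,q),inverse_kinematics(T,q))
move_pose(T+.09*u,q); movel(T,v=.1)
F0=get_ft_force();command_gripper(0.0);print("w",get_grip_width(),get_ft_force()-F0,get_time())
im,p,r=shot("w2")
movel(T+.03*(u+bz)/np.linalg.norm(u+bz),v=.08)
movel(T+.13*(u+bz)/np.linalg.norm(u+bz),v=.15)
print("w",get_grip_width(),get_time(),get_tcp_pos())
cup=np.array([.580,-.372,.30])
for a in(BA-np.pi/2,BA-np.pi/2+np.pi): print(a,inverse_kinematics(cup,down(a)))
E
```

```text
u [-0.59225968 -0.09692739  0.79989597] 0.17739806918806375
[-0.68820539  0.05516675  2.49459495  1.31555772  0.48492498 -0.45223693] [-0.54099311  0.35227723  2.46029707  1.99389302  0.43965016 -1.0576461 ]
w 0.10983628401024938 [ 0.14471151  1.20296344 -0.52216919] 5.575
w 0.10890148641641287 7.0167 [ 0.38678619 -0.10912501  0.23198855]
-1.0097963267948966 [-5.87562211e-01  4.50052708e-01  1.40366557e+00 -4.44089210e-16
  1.28787438e+00  4.22234116e-01]
2.1317963267948965 None
```

Run:
```python
from h import *
a=BA-np.pi/2
move_pose([.42,-.12,.33],down(a)); move_pose([.58,-.372,.29],down(a))
im,p,r=shot("w3");print(get_time(),get_grip_width(),p)
s=read_camera("scene");c=cv2.resize(s[230:360,100:280,::-1],(540,390),interpolation=cv2.INTER_CUBIC)
w=im[60:360,150:500,::-1];w=cv2.resize(w,(455,390))
cv2.imwrite("pics/v3.png",np.hstack([cv2.resize(c,(345,390)),w]))
```

```text
9.15 0.11151380230948027 [ 0.57958217 -0.37114001  0.29026447]
```

View pics/v3.png

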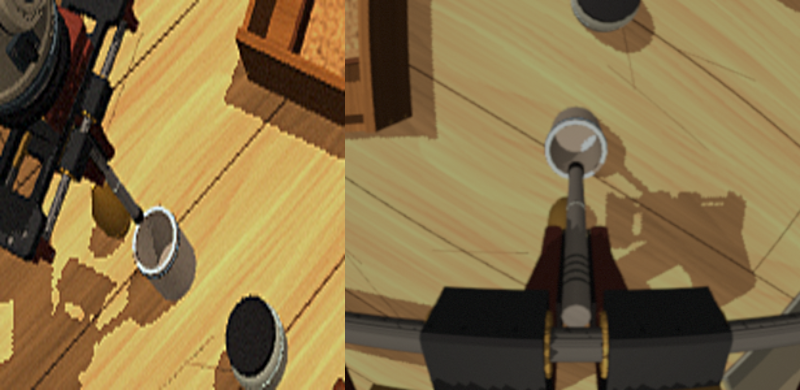

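Run:
```python
from h import *
d=np.load("pics/w3.npz");p,r=d["p"],d["r"]
c=onz("wrist",[(327.7,175.4)],.1,p,r)[0];print("rim",c,"tip",onz("wrist",[(327.7,190.8)],p[2]-.130,p,r))
print(proj("wrist",[p-[0,0,.133]],p,r))
```

```text
rim [ 0.58042281 -0.3714909   0.1       ] tip [[ 0.57926032 -0.37208537  0.16026447]]
[[327.05764767 189.20474663]]
```

Rim centre and probe tip agree within 1–2 mm, so I'll lower it.

Run:
```python
from h import *
movel([.581,-.371,.19],v=.12)
print(movel([.581,-.371,.128],v=.05,until_force=3),get_tcp_pos(),get_grip_width())
command_gripper(0.35);print(get_grip_width(),get_time())
movel([.581,-.371,.30],v=.15)
s=read_camera("scene");cv2.imwrite("pics/s4.png",s[:,:,::-1])
a0=0.0
for a in(0,np.pi): print(a,inverse_kinematics([.522,.401,.2],down(a)))
```

```text
True [ 0.58076777 -0.37084083  0.13480398] 0.11127162808077314
0.3487737950699019 11.725
0 [ 6.36967847e-01  4.95792064e-01  1.56875815e+00 -4.44089210e-16
  1.07704244e+00  6.36967847e-01]
3.141592653589793 [ 6.36967847e-01  4.95792064e-01  1.56875815e+00 -4.44089210e-16
  1.07704244e+00 -2.50462481e+00]
```

Run:
```python
from h import *
move_pose([.5,0,.33],down(-.5)); move_pose([.522,.401,.16],down(0)); command_gripper(1.0)
im,p,r=shot("w5")
s=cv2.imread("pics/s4.png");c=cv2.resize(s[270:350,140:220],(390,390),interpolation=cv2.INTER_CUBIC)
o=proj("wrist",[[.522,.401,.02]],p,r)[0];print(o,get_time())
w=im[60:260,220:430,::-1];cv2.imwrite("pics/v5.png",np.hstack([c,cv2.resize(w,(410,390),interpolation=cv2.INTER_CUBIC)]))
```

```text
[326.95938295 186.79339133] 17.0917
```

View pics/v5.png

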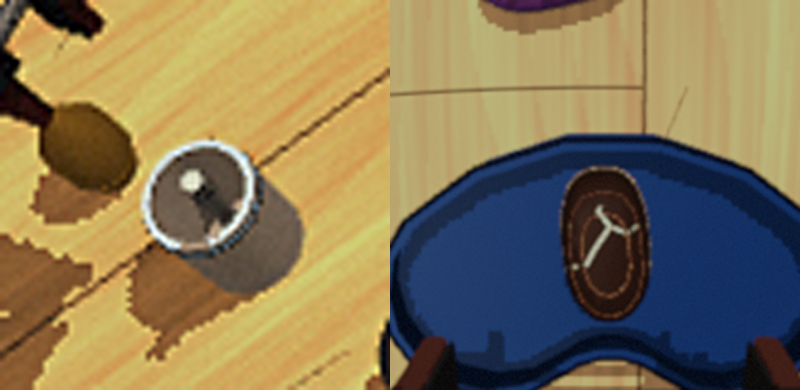

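The probe stands in the cup and the brown mussel is centred near wrist pixel (331,185), nearly aligned with the jaws. I'll measure it and grasp.

Run:
```python
from h import *
d=np.load("pics/w5.npz");p,r=d["p"],d["r"];t=cv2.imread("pics/w5.png").astype(int)
roi=t[140:230,295:370];m=((roi[...,0]<roi[...,2]+10)).astype(np.uint8)
m=cv2.morphologyEx(m,cv2.MORPH_CLOSE,np.ones((5,5)))
c=max(cv2.findContours(m,0,2)[0],key=cv2.contourArea)
P=onz("wrist",c[:,0]+[295.,140.],.019,p,r)
(cx,cy),(w,h),ang=cv2.minAreaRect((P[:,:2]*1000).astype(np.float32));print(cx,cy,w,h,ang)
if w>h: ang+=90
ang=(ang+90)%180-90; ja=np.radians(ang); print("jaw",ang)
assert 75<max(w,h)<92 and 40<min(w,h)<52
C=np.array([cx,cy])/1000; q=down(ja)
move_pose([*C,.12],q); movel([*C,.03],v=.1); print("contact",movel([*C,.007],v=.04,until_force=4),get_tcp_pos())
F=get_ft_force();command_gripper(0.0);print("width mm",get_grip_width()*88,get_ft_force()-F,get_time())
movel([*C,.05],v=.05);wait(.1);print("width",get_grip_width()*88,get_ft_force()-F)
movel([*C,.2],v=.15);print("width",get_grip_width()*88,get_ft_force()-F,get_time())
im,p,r=shot("w6")
```

```text
525.4652099609375 402.3009033203125 45.91645050048828 83.06391143798828 4.0159454345703125
jaw 4.0159454345703125
contact False [0.52546702 0.40228413 0.0068584 ]
width mm 43.3133615447468 [ 0.09217911 -0.26631285  1.09015382] 19.9083
width 43.27169915946654 [ 0.92389651  0.0179961  -0.53255396]
width 43.89009364669447 [ 0.05734115  0.39194499 -0.13961207] 22.1667
```

Run:
```python
from h import *
q=down(BA-np.pi/2)
print("w",get_grip_width()*88)
move_pose(box(0,.0,.23),q); movel(box(0,0,.08),v=.1)
print("w",get_grip_width()*88,get_tcp_pos())
im,p,r=shot("w7")
print("touch",movel(box(0,0,.045),v=.025,until_force=2.5),get_tcp_pos(),get_time())
command_gripper(0.75);print(get_grip_width())
movel(box(0,0,.09),v=.08);movel(box(0,0,.22),v=.2)
im,p,r=shot("w8");print(get_time(), proj("wrist",[box(0,0,.06),box(0,.142,.114)],p,r))
```

```text
w 43.787275898257825
w 43.45544005802739 [ 0.56606366 -0.05409421  0.08061287]
touch True [ 0.56546865 -0.05402128  0.04798957] 26.7583
0.7519646561929028
28.85 [[327.83263041 181.52110631]
 [327.83325511  35.44140602]]
```

View pics/w8.png

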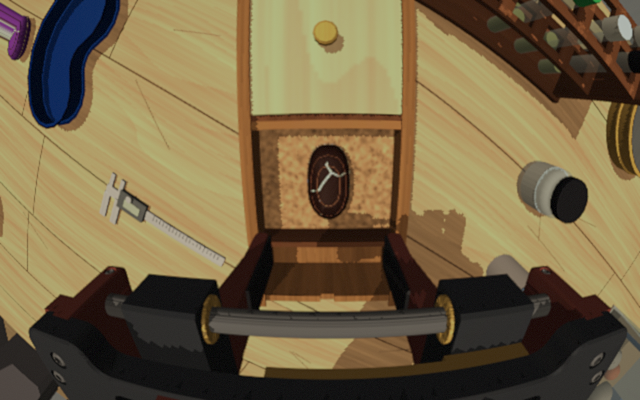

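Run:
```python
from h import *
command_gripper(0.0)
a=min((BA,BA-np.pi),key=lambda a:abs((inverse_kinematics(box(0,.195,.16),down(a)) if inverse_kinematics(box(0,.195,.16),down(a)) is not None else [9]*6)[5]))
q=down(a);X=-.001
move_pose(box(X,.195,.17),q); movel(box(X,.195,.101),v=.15,until_force=6)
print(get_tcp_pos(),get_time())
print("hit",movel(box(X,-.02,.101),v=.08,until_force=8),tobox(get_tcp_pos()).round(4),get_ft_force())
print("hit",movel(box(X,-.052,.101),v=.02,until_force=10),tobox(get_tcp_pos()).round(4),get_ft_force(),get_time())
T=get_tcp_pos();movel(T+.02*by,v=.1);movel(box(X,.03,.25),v=.2)
im=read_camera("top");s=read_camera("scene");shot("w9")
c1=cv2.resize(s[170:300,200:400,::-1],(800,520),interpolation=cv2.INTER_CUBIC);cv2.imwrite("pics/v9.png",c1)
cv2.imwrite("pics/t9.png",im[:,:,::-1]);print(get_time())
```

```text
[0.73054048 0.05039991 0.10152744] 31.7917
hit False [[-0.0011 -0.02    0.1009]] [1.22955625 0.16284983 0.20607183]
hit True [[-0.0009 -0.045   0.101 ]] [ 1.21612989  2.49012774 -0.16682549] 35.8167
37.2583
```

Run:
```python
from h import *
move_pose(box(0,-.11,.26),down(BA-np.pi/2)); im,p,r=shot("w10")
print(proj("wrist",[box(0,-.064,.114),box(-.07,-.136,.093),box(.07,-.136,.093)],p,r))
move_pose([.25,-.45,.3],down(-1.0))
t=read_camera("top")[:,:,::-1];s=read_camera("scene")[:,:,::-1];cv2.imwrite("pics/t10.png",t)
k=lambda i,w,h:cv2.resize(i,(w,h),interpolation=cv2.INTER_CUBIC)
top=np.hstack([k(im[90:240,230:430,::-1],400,300),k(s[180:270,215:335],400,300)])
bot=np.hstack([k(t[80:245,280:500],400,300),k(s[280:370,135:255],400,300)])
cv2.imwrite("pics/v10.png",np.vstack([top,bot]));print(get_time())
```

```text
[[326.93662773 141.34763762]
 [265.12684992 203.32027744]
 [388.69066986 203.35933524]]
40.1667
```

View pics/v10.png

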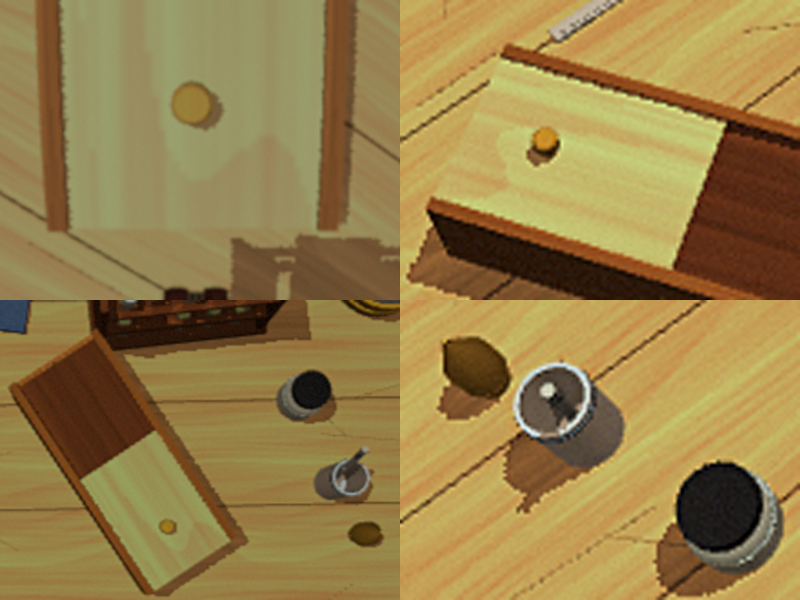

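The lid looks flush. I'll confirm the hard stop with a second, firmer push, since there is time.

Run:
```python
from h import *
q=down(BA) if inverse_kinematics(box(0,0,.2),down(BA)) is not None else down(BA-np.pi)
move_pose(box(-.001,-.02,.2),q); movel(box(-.001,-.02,.101),v=.15,until_force=6)
print("hit",movel(box(-.001,-.055,.101),v=.02,until_force=18),tobox(get_tcp_pos()).round(4),get_time())
movel(get_tcp_pos()+.02*by,v=.1);movel(box(0,.0,.25),v=.2)
move_pose([.25,-.45,.3],down(-1.0));wait(.5)
t=read_camera("top")[:,:,::-1];o=cv2.imread("pics/t10.png")
d=(cv2.absdiff(t,o).max(2)>60)[:250];print("changed px",d.sum(),get_time())
t0=cv2.imread("pics/top0.png");d=(cv2.absdiff(t,t0).max(2)>70).astype(np.uint8)
n,_,st,_=cv2.connectedComponentsWithStats(d);print([list(s) for s in st[1:] if s[4]>15])
job_done()
```

```text
hit True [[-0.0008 -0.045   0.1011]] 44.0417
changed px 0 47.7
[[np.int32(289), np.int32(101), np.int32(75), np.int32(75), np.int32(2867)], [np.int32(325), np.int32(154), np.int32(81), np.int32(85), np.int32(1594)], [np.int32(472), np.int32(163), np.int32(8), np.int32(6), np.int32(23)], [np.int32(197), np.int32(197), np.int32(20), np.int32(14), np.int32(88)], [np.int32(192), np.int32(207), np.int32(11), np.int32(4), np.int32(24)], [np.int32(533), np.int32(286), np.int32(85), np.int32(77), np.int32(2271)], [np.int32(608), np.int32(308), np.int32(32), np.int32(16), np.int32(279)], [np.int32(530), np.int32(329), np.int32(11), np.int32(11), np.int32(41)], [np.int32(619), np.int32(328), np.int32(21), np.int32(7), np.int32(52)], [np.int32(618), np.int32(340), np.int32(22), np.int32(37), np.int32(358)], [np.int32(342), np.int32(351), np.int32(9), np.int32(7), np.int32(37)], [np.int32(603), np.int32(362), np.int32(13), np.int32(6), np.int32(51)], [np.int32(561), np.int32(369), np.int32(49), np.int32(20), np.int32(501)], [np.int32(601), np.int32(370), np.int32(20), np.int32(18), np.int32(29)], [np.int32(288), np.int32(372), np.int32(55), np.int32(28), np.int32(607)], [np.int32(414), np.int32(373), np.int32(66), np.int32(27), np.int32(978)], [np.int32(621), np.int32(374), np.int32(7), np.int32(12), np.int32(47)], [np.int32(621), np.int32(389), np.int32(5), np.int32(6), np.int32(18)], [np.int32(547), np.int32(393), np.int32(41), np.int32(7), np.int32(170)], [np.int32(589), np.int32(397), np.int32(10), np.int32(3), np.int32(17)]]
the job is handed in; nothing more can be done
```

The job is done and handed in at about 48 s of the 72 s allowed; no verdict is reported.

**What I did:**
- **Probe:** it had rolled out of the finger notch and lay on the end wall beside it. I gripped it along its shaft and stood it tip down in the white cup, where it leans slightly against the wall.
- **Mussel:** I lifted the brown one from the dish and lowered it onto the cork until it touched (about 2.5 N) before opening the fingers. It sat in the middle of the cork.
- **Lid:** I slid it shut by pushing its knob.

**Last checks:**
- **Lid:** a second, firmer push (18 N against 10 N) stopped at the same place, and the leading edge looks flush with the end wall in the wrist view.
- **Bystanders:** comparing the first and last top views, the only changes were at the lid and box, the probe, the cup, the emptied spot in the dish, and the arm and its shadow. None of the bystanders moved.
- **Not checked:** I couldn't see the mussel once the lid was closed, and I didn't measure the probe's lean exactly.
- **Disagreement:** the box position differed by 2–4 mm between the cameras, which I corrected for. No check failed.

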